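# Zero the seed mill's grind dial and back it off three clicks

## Task

Set the seed mill for nestling mash: turn its black grind dial clockwise (seen from above) until it comes up against its stop, where the burrs touch, and from there back it off counter-clockwise by exactly three clicks. Let go of the dial and leave it resting in that click; do not shift the cup, jar or tweezers round the mill.

Things in the scene. Friction and masses are not known exactly. Their poses are not given: they have to be found in the camera images.
- mill: seed mill, fixed: cream housing 265 x 140 mm (x, y), top 72 mm above the bench; at its rear a round clear hopper with a dark lid, 112 mm across (axis at x = +150 mm, top 170 mm up), on its left rear side a steel chute over the cup. Origin on the bench, straight under the dial's axis; the housing reaches from x = -60 to +205 mm. x points from the dial to the hopper, z up
- dial_grip (a point): on the grind dial's vertical axis, 100 mm above the bench: the height to grip it. The dial is a black fluted round knob 41 mm across, 82 to 113 mm above the bench, on a skirt 53 mm across (from 76 mm up), over a grey metal plate (75 mm up) at the mill's front. A white line on its side and a red one on top show its angle. Within 85 mm of the axis nothing else rises above the plate
- dial (a joint): dial angle, rad, growing counter-clockwise seen from above (backing off). 0: hard stop, white line at the red mark on the mill's front. It clicks into a rest every 0.4189 rad (24 degrees): 0 is the stop, then clicks 1 to 10. Let go between two, it springs to the nearer. Passing a click takes about 0.1 N m. It starts some 4 to 7 clicks out
- cup_a: loose clear plastic catch cup, 74 mm across, 42 mm high, under the mill's chute; origin at the centre of its underside
- seed_jar: loose jar with a green cap, 76 mm across, 98 mm high, right of the mill near the front edge (a like one stands at the back); origin at the centre of its underside
- tweezers_a: loose steel tweezers, 146 mm long (y), lying left of the mill; origin under their centre

How it is judged:
On the way:
1. the dial is turned clockwise up against its stop (value of joint dial below 0.1 rad), for 0.2 s.
At the end, for the whole second after the job is handed in: after having been at its stop, the dial rests in the third click from the stop (1.257 rad, within 0.14 rad), still (value of joint dial between 1.12 and 1.4 rad and velocity of joint dial between -0.05 and 0.05 rad/s); the robot touches nothing.
It fails at once if the cup, jar or tweezers shifted by more than 25 mm (distance of any of cup_a, seed_jar, tweezers_a from where it was at the start of the episode above 0.025 m).
It also fails if it takes over 58 s, if anything falls off the work surface, if the arm or the gripper's body presses on something with over 40 N, if the wrist force passes 120 N, or if a joint passes its speed limit or range.

## Robot

A 6-joint arm with a two-finger parallel gripper is mounted at the origin on a cart in front of the work surface, level with it; the furniture and walls round the work are solid. World frame = base frame: x ahead of the robot, y to its left, z up, the work surface at z = 0. Lengths are in m, angles in rad, forces in N, time in s.
With the tool pointing down it reaches from about 0.275 to 0.725 m from the base axis. Payload 5.6 kg.
Tool frame: the origin (TCP) lies midway between the tips of the shut fingers; the grasp point (between the pads) lies 19 mm behind it; z points along the fingers, y is the line along which they close (so a half turn about z gives the same grasp; the last joint's range is limited). The gripper opens to 85 mm and grips with 20 to 120 N. Pads are 22 mm wide; open, the fingers measure 114 mm over their backs; the gripper's body (76 mm by 85 mm) begins 54 mm behind the grasp point. The pads swing forward as they close: fully open they stand 13 mm farther back than shut.
Start: joints at [-0.905, 0.255, 0.108, 0, -1.424, -0.285], TCP at [0.204, -0.511, 0.231] pointing down, gripper open.
Joint ranges: [-2.95, 2.95], [-1.21, 1.97], [-1.09, 1.5], [-2.87, 1.71], [-2.94, -0.07], [-3.05, 3.05]. Speed limits (rad/s): [2.57, 2.57, 3.14, 3.14, 3.14, 3.14].

## Interface

Orientations are given as a unit quaternion [w, x, y, z].
In Python, from station import robot gives the robot as it stands.
- The arm moves only by the tool servo_tool, never from a script. Its argument "motion" is a list of rows, each a list of 7 numbers: the shift along the world's x, y, z in cm, then the turn, a rotation vector about the world's x, y, z in degrees, then the closure, from 0 (fully open) to 1 (shut). In form: [[x, y, z, wx, wy, wz, fingers], ...]. A call has 1 to 12 rows; each row is the pose to reach, as a shift and turn from the pose commanded when the call began; what a row does not reach only later rows make up. A row lasts 1/10 s, in which the tool goes at most 50 mm and 8.59 degrees, less where a joint would pass 70% of its speed; a pose out of reach is approached as far as the arm can. A call with a gripper value outside its range is refused whole. The fingers move at their own pace and stop on an object; the grip force is fixed at half the most. Time passes only in rows, so rows that repeat a pose let the fingers close. It gives the time, the measured TCP pose, the force, the opening and the grip force at its end, in the units of the state.
- robot.observe(): the state, without advancing time (a new reading comes with each control period).
- robot.snapshot(name): name is "scene" or "top" or "wrist"; returns (picture, depth): 420x560x3 uint8, red, green, blue; 420x560 float32, m along the optical axis (not along the pixel's ray), 0 where there is no reading.
- robot.get_calibration(name): a dict with "vfov" (degrees; the focal length in pixels is half the picture's height over the tangent of half this angle, whatever the lens; pixels are square), "cx", "cy" (the principal point, pixels), "world_from_camera" (4x4, takes a point from camera to world coordinates). Camera axes: x right, y down, z forward; pixel columns grow to the right and rows downward; lengths in m; the calibration is good to about 2 mm. A picture is of the moment at which its call begins: read the wrist's pose just before it. get_calibration takes no time and is no camera call; for the wrist camera it gives the pose at the moment of the call.
- robot.finish_job(): hands the job in; it is judged then, once.
Trained networks look in the newest picture that a camera, given by its name, has taken for a name from the list of things; names that differ only in an ending like _2 or _b are one class to them, and where a whole thing is asked for, a point or a joint stands for the part that bears it (a point fixed in the world has none). Each returns a list of dicts, best first, with "confidence" (0 to 1); they miss things now and then, are a little off and sometimes report something else, mostly with a low value. They report only what shows in the picture. A call takes as long as a camera call.
- robot.masks_of(camera, name): "mask" (420x560 bool, what is visible of it) and "pixel" ([column, row] in pixels, amid what is visible of it).
- robot.mark_of(camera, name): "pixel" ([column, row] in pixels: a listed point, or the origin of a listed thing).
The state is a dict: "clock": time; "q": joint angles; "qvel": joint speeds; "joint_torque": joint torques, N m; "eef_pos": TCP position; "eef_rot": TCP orientation; "ft_force": force on the tool from outside, world axes, zero at the start; "ft_torque": the same for the moment, N m; "finger_gap": opening from 0.0 (shut) to 1.0 (fully open); "grasp_force": force on a finger pad.
Only numpy, scipy, OpenCV 4.12 (cv2) and the standard library are available. Lean on these libraries where they do the work, as an engineer would, in place of code of your own. Each camera call takes 0.05 s, during which the arm holds its last target. There are 200 camera calls.

## Working session

There is one attempt and no reset: what is moved stays moved. The work goes in short steps, Python scripts to look and compute and a tool call to move; the robot and the scene stay as the last step left them, time stands still between calls to the robot, and variables do not carry over. Pictures are saved under pics/ and viewed, at most 10 in all, crops included, and the job is handed in when it is done.

Besides the shell and the picture viewer there is one more tool, called after "Call:" as a command line: name --pt "numbers of a row" for each row, then --argument value for the rest. servo_tool: Moves the arm, as the interface text tells. Its arguments: {"type":"object","properties":{"motion":{"type":"array"}},"required":["motion"]}

```bash
mkdir -p pics; cat > h.py <<'E'
from station import robot
import numpy as np, cv2
def save(c,f):
    p,d=robot.snapshot(c); cv2.imwrite('pics/'+f,p[:,:,::-1]); return p,d
def ray(c,px):
    k=robot.get_calibration(c); f=210/np.tan(np.radians(k['vfov']/2)); T=np.array(k['world_from_camera'])
    return T[:3,3], T[:3,:3]@np.array([(px[0]-k['cx'])/f,(px[1]-k['cy'])/f,1])
def atz(c,px,z):
    o,r=ray(c,px); return o+r*(z-o[2])/r[2]
E
python3 - <<'E'
from h import *
a,_=save('top','t1.png'); b,_=save('scene','s1.png')
for c in('top','scene'):
    for n,z in(('dial_grip',.1),('mill',0),('seed_jar',0),('cup_a',0),('tweezers_a',0)):
        for m in robot.mark_of(c,n)[:2]: print(c,n,m['confidence'],np.round(m['pixel']),atz(c,m['pixel'],z).round(3))
o=robot.observe();print(o['clock'],o['eef_pos'],o['eef_rot'],o['ft_force'])
cv2.imwrite('pics/both.png',cv2.resize(np.vstack([a,b])[:,:,::-1],None,fx=.714,fy=.714))
E
```

```text
top dial_grip 0.76 [317. 222.] [ 0.505 -0.206  0.1  ]
top mill 0.69 [314. 224.] [ 0.503 -0.206  0.   ]
top seed_jar 0.93 [400. 238.] [ 0.462 -0.464  0.   ]
top cup_a 0.8 [276. 171.] [ 0.668 -0.093  0.   ]
top cup_a 0.47 [399. 238.] [ 0.461 -0.461  0.   ]
top tweezers_a 0.49 [156. 228.] [0.493 0.271 0.   ]
scene dial_grip 0.59 [325. 188.] [ 0.512 -0.216  0.1  ]
scene mill 0.76 [325. 224.] [ 0.505 -0.212  0.   ]
scene seed_jar 0.76 [385. 200.] [ 0.47  -0.465  0.   ]
scene cup_a 0.9 [253. 221.] [ 0.665 -0.097  0.   ]
scene tweezers_a 0.62 [191. 302.] [0.486 0.272 0.   ]
0.6 [ 0.2044472  -0.51057078  0.23128949] [ 1.03929226e-05 -1.89266347e-01  9.81925786e-01  2.62385890e-06] [ 1.27160264 -0.33241866 -0.81042722]
```

View pics/both.png

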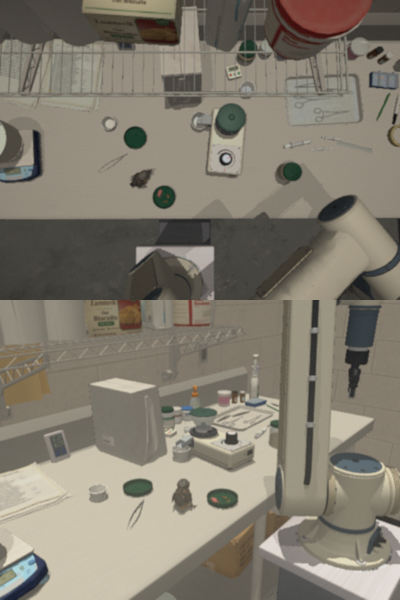

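Call:
servo_tool --pt "3 3 0 0 0 8 0" --pt "6 6 0 0 0 16 0" --pt "9 9 0 0 0 24 0" --pt "12 12 0 0 0 32 0" --pt "15 15 0 0 0 40 0" --pt "18 18 0 0 0 48 0" --pt "21 21 0 0 0 56 0" --pt "24 24 0 0 0 64 0" --pt "27 27 0 0 0 72 0" --pt "30 30 0 0 0 80 0" --pt "30 30 0 0 0 80 0" --pt "30 30 0 0 0 80 0"

```text
clock: 1.8
eef_pos: [0.5049, -0.2098, 0.231]
eef_rot: [0.0, 0.777, -0.63, -0.0]
ft_force: [-0.6, -0.6, 0.8]
finger_gap: 1.0
grasp_force: 0.0
```

```bash
python3 - <<'E'
from h import *
a,d=save('wrist','w1.png')
for n,z in(('dial_grip',.1),('mill',0)):
    for m in robot.mark_of('wrist',n)[:2]: print(n,m['confidence'],np.round(m['pixel']),atz('wrist',m['pixel'],z).round(4))
# dial top from depth: points 108..118 mm high near the dial
k=robot.get_calibration('wrist'); f=210/np.tan(np.radians(k['vfov']/2)); T=np.array(k['world_from_camera'])
v,u=np.mgrid[:420,:560]; P=np.stack([(u-k['cx'])/f*d,(v-k['cy'])/f*d,d],-1)@T[:3,:3].T+T[:3,3]
s=(d>0)&(abs(P[...,2]-.113)<.004)&(np.hypot(P[...,0]-.507,P[...,1]+.21)<.05)
c,r=cv2.minEnclosingCircle(P[s][:,:2].astype(np.float32)*1000); print('top circle',c,r,s.sum(),np.median(P[s],0))
o=robot.observe();print(o['clock'],o['q'].round(3) if hasattr(o['q'],'round') else o['q'],o['eef_pos'],o['eef_rot'])
E
```

```text
dial_grip 0.93 [283. 202.] [ 0.5029 -0.208   0.1   ]
mill 0.74 [280. 183.] [ 0.5041 -0.2018  0.    ]
top circle (503.5080261230469, -205.67745971679688) 21.81945037841797 2464 [ 0.50354554 -0.20710259  0.11432313]
1.95 [-0.11   0.248  0.099  0.    -1.422  0.315] [ 0.50387999 -0.21127002  0.23147744] [ 2.05277627e-05  7.75642379e-01 -6.31172630e-01  9.98386203e-05]
```

View pics/w1.png

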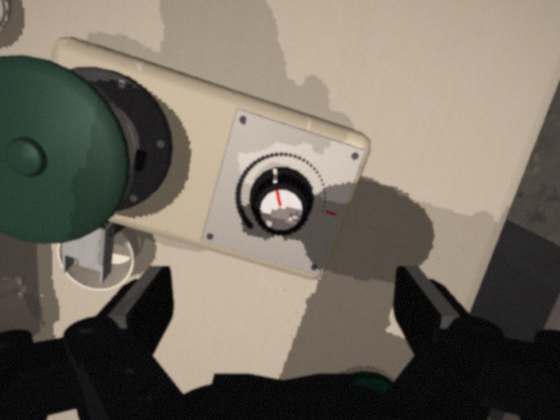

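Call:
servo_tool --pt "-0.1 0.3 -3 0 0 0 0" --pt "-0.1 0.3 -6 0 0 0 0" --pt "-0.1 0.3 -9 0 0 0 0" --pt "-0.1 0.3 -12 0 0 0 0" --pt "-0.1 0.3 -14 0 0 0 0" --pt "-0.1 0.3 -14.8 0 0 0 0" --pt "-0.1 0.3 -14.8 0 0 0 0" --pt "-0.1 0.3 -14.8 0 0 0 0.3" --pt "-0.1 0.3 -14.8 0 0 0 1" --pt "-0.1 0.3 -14.8 0 0 0 1" --pt "-0.1 0.3 -14.8 0 0 0 1" --pt "-0.1 0.3 -14.8 0 0 0 1"

```text
clock: 3.15
eef_pos: [0.506, -0.2076, 0.0852]
eef_rot: [-0.002, 0.776, -0.63, 0.003]
ft_force: [3.7, 2.6, 6.9]
finger_gap: 0.462
grasp_force: 60.0
```

```bash
cat > o.py <<'E'
from h import *
o=robot.observe();R=np.round
print(o['clock'],R(o['q'],3),R(o['eef_pos'],4),R(o['ft_force'],1),R(o['ft_torque'],2),o['finger_gap'],o['grasp_force'])
w,x,y,z=o['eef_rot'];print('yaw tool y',np.degrees(np.arctan2(1-2*(x*x+z*z),2*(x*y-w*z))))
E
python3 o.py
```

```text
3.15 [-0.103  0.335 -0.167  0.    -1.063  0.31 ] [ 0.506  -0.2076  0.0852] [3.7 2.6 6.9] [ 0.91 -1.31  0.01] 0.461760661299225 60.02543091773987
yaw tool y -168.1324202854555
```

Call:
servo_tool --pt "0 0 0 0 0 -8 1" --pt "0 0 0 0 0 -16 1" --pt "0 0 0 0 0 -24 1" --pt "0 0 0 0 0 -32 1" --pt "0 0 0 0 0 -40 1" --pt "0 0 0 0 0 -48 1" --pt "0 0 0 0 0 -56 1" --pt "0 0 0 0 0 -64 1" --pt "0 0 0 0 0 -72 1" --pt "0 0 0 0 0 -80 1" --pt "0 0 0 0 0 -84 1" --pt "0 0 0 0 0 -84 1"

```text
clock: 4.35
eef_pos: [0.5019, -0.2053, 0.0851]
eef_rot: [-0.001, -0.154, 0.988, 0.002]
ft_force: [-8.5, 14.4, 19.6]
finger_gap: 0.459
grasp_force: 61.7
```

```bash
python3 o.py
```

```text
4.35 [-0.102  0.332 -0.17  -0.003 -1.071 -1.158] [ 0.5019 -0.2053  0.0851] [-8.5 14.4 19.6] [4.91 3.01 0.02] 0.4590211617866431 61.73293590545654
yaw tool y 107.72585252674664
```

Call:
servo_tool --pt "0 0 0.1 0 0 -4 1" --pt "0 0 0.2 0 0 -8 1" --pt "0 0 0.2 0 0 -12 1" --pt "0 0 0.2 0 0 -12 1"

```text
clock: 4.75
eef_pos: [0.5017, -0.2046, 0.0853]
eef_rot: [-0.001, -0.05, 0.999, 0.003]
ft_force: [-5.0, 14.3, 9.1]
finger_gap: 0.464
grasp_force: 60.8
```

```bash
python3 o.py
```

```text
4.75 [-0.101  0.332 -0.168 -0.005 -1.074 -1.367] [ 0.5017 -0.2046  0.0853] [-5.  14.3  9.1] [4.7  1.7  0.08] 0.46368717948979754 60.83405077457428
yaw tool y 95.70182216792169
```

Call:
servo_tool --pt "0 0 0 0 0 -3 1" --pt "0 0 0 0 0 -6 1" --pt "0 0 0 0 0 -6 1"

```text
clock: 5.05
eef_pos: [0.5017, -0.2042, 0.0852]
eef_rot: [-0.002, 0.002, 1.0, 0.003]
ft_force: [-5.3, 15.0, 10.0]
finger_gap: 0.464
grasp_force: 60.9
```

```bash
python3 o.py
```

```text
5.05 [-0.101  0.332 -0.168 -0.006 -1.074 -1.472] [ 0.5017 -0.2042  0.0852] [-5.3 15.  10. ] [5.24 1.79 0.08] 0.4635871028875423 60.893545746803284
yaw tool y 89.72828886119342
```

```bash
python3 - <<'E'
from h import *
a,_=save('wrist','w2.png')
E
```

```text
(no output)
```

View pics/w2.png

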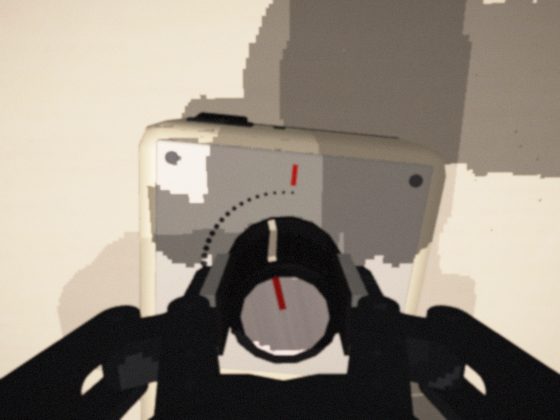

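Call:
servo_tool --pt "0 0 0 0 0 -4 1" --pt "0 0 0 0 0 -8 1" --pt "0 0 0 0 0 -12 1" --pt "0 0 0 0 0 -16 1" --pt "0 0 0 0 0 -16 1"

```text
clock: 5.6
eef_pos: [0.5018, -0.2033, 0.0852]
eef_rot: [-0.002, 0.142, 0.99, 0.003]
ft_force: [-4.8, 19.4, 12.0]
finger_gap: 0.461
grasp_force: 61.1
```

```bash
python3 o.py
```

```text
5.6 [-0.1    0.332 -0.168 -0.008 -1.074 -1.752] [ 0.5018 -0.2033  0.0852] [-4.8 19.4 12. ] [6.56 1.82 0.01] 0.4612383864643384 61.104902029037476
yaw tool y 73.68568981633868
```

Call:
servo_tool --pt "0 0 0 0 0 -2 1" --pt "0 0 0 0 0 -4 1" --pt "0 0 0 0 0 -4 1"

```text
clock: 5.9
eef_pos: [0.5018, -0.2031, 0.0853]
eef_rot: [-0.002, 0.174, 0.985, 0.003]
ft_force: [-5.3, 19.9, 11.0]
finger_gap: 0.461
grasp_force: 61.0
```

```bash
python3 o.py
```

```text
5.9 [-0.1    0.332 -0.168 -0.007 -1.074 -1.818] [ 0.5018 -0.2031  0.0853] [-5.3 19.9 11. ] [7.02 1.86 1.69] 0.46149497092263886 61.017773151397705
yaw tool y 69.97187678668861
```

Call:
servo_tool --pt "0 0 0 0 0 0 1" --pt "0 0 0 0 0 0 1" --pt "0 0 0 0 0 0 1"

```text
clock: 6.2
eef_pos: [0.5019, -0.203, 0.0853]
eef_rot: [-0.002, 0.173, 0.985, 0.003]
ft_force: [-5.6, 19.9, 11.8]
finger_gap: 0.459
grasp_force: 61.0
```

```bash
python3 o.py; python3 - <<'E'
from h import *
a,_=save('wrist','w3.png')
E
```

```text
6.2 [-0.099  0.332 -0.168 -0.007 -1.074 -1.817] [ 0.5019 -0.203   0.0853] [-5.6 19.9 11.8] [6.99 1.77 1.64] 0.4588028202898369 61.015350222587585
yaw tool y 70.02833501364638
```

View pics/w3.png

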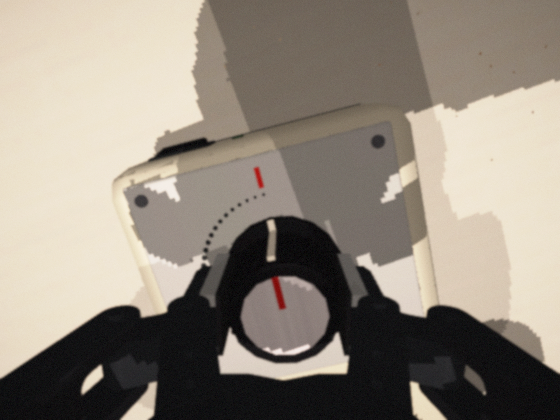

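At the stop: the dial's red line (276,278)-(283,308) is parallel to and in line with the mill's red mark (258,177), and the dial has not slipped in the fingers. Now I back off 72°.

Call:
servo_tool --pt "0 0 0 0 0 7 1" --pt "0 0 0 0 0 14 1" --pt "0 0 0 0 0 21 1" --pt "0 0 0 0 0 28 1" --pt "0 0 0 0 0 35 1" --pt "0 0 0 0 0 42 1" --pt "0 0 0 0 0 49 1" --pt "0 0 0 0 0 56 1" --pt "0 0 0 0 0 63 1" --pt "0 0 0 0 0 69 1" --pt "0 0 0 0 0 72.5 1" --pt "0 0 0 0 0 72.5 1"

```text
clock: 7.45
eef_pos: [0.503, -0.2069, 0.0853]
eef_rot: [-0.0, -0.441, 0.897, 0.001]
ft_force: [-1.0, 3.8, 2.4]
finger_gap: 0.463
grasp_force: 60.2
```

```bash
python3 o.py; python3 - <<'E'
from h import *
a,_=save('wrist','w4.png')
E
```

```text
7.45 [-1.03e-01  3.34e-01 -1.68e-01 -1.00e-03 -1.07e+00 -5.53e-01] [ 0.503  -0.2069  0.0853] [-1.   3.8  2.4] [1.46 0.09 0.12] 0.4634571308055305 60.153592228889465
yaw tool y 142.35230169958402
```

View pics/w4.png

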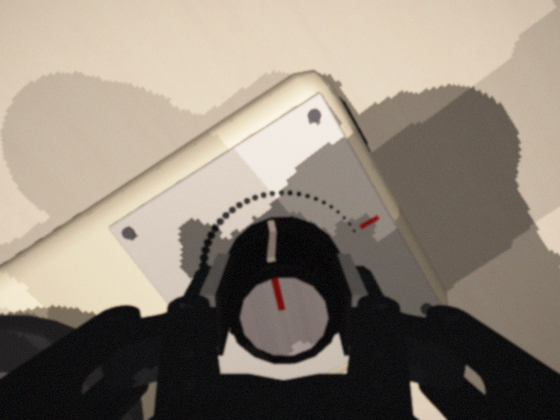

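The picture shows the dial line (276,278)-(282,308) unmoved in the fingers, and the mill's red mark now off to the right at (370,222). The dial has turned 72.3° with the tool. I open and rise.

Call:
servo_tool --pt "0 0 0 0 0 0 0.4" --pt "0 0 0 0 0 0 0" --pt "0 0 0 0 0 0 0" --pt "0 0 0 0 0 0 0" --pt "0 0 0 0 0 0 0" --pt "0 0 2 0 0 0 0" --pt "0 0 5 0 0 0 0" --pt "0 0 9 0 0 0 0" --pt "0 0 13 0 0 0 0" --pt "0 0 15 0 0 0 0" --pt "0 0 15 0 0 0 0"

```text
clock: 8.6
eef_pos: [0.505, -0.2083, 0.2392]
eef_rot: [0.003, -0.441, 0.898, -0.002]
ft_force: [0.6, 0.7, 0.7]
finger_gap: 1.001
grasp_force: 0.0
```

```bash
python3 o.py; python3 - <<'E'
from h import *
a,_=save('wrist','w5.png')
E
```

```text
8.6 [-1.040e-01  2.400e-01  1.080e-01  1.000e-03 -1.431e+00 -5.540e-01] [ 0.505  -0.2083  0.2392] [0.6 0.7 0.7] [-0.02 -0.04 -0.04] 1.0005275433718934 0.0
yaw tool y 142.31289298721313
```

View pics/w5.png

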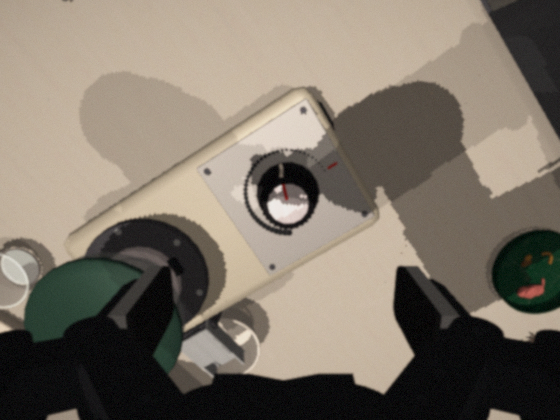

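The dial is free. Its line points to about 104° in the image and the red mark lies along about 30°, so the difference is about 72°, which is click 3. I hand in.

```bash
python3 -c "
from station import robot
print(robot.finish_job())"
```

```text
the job is handed in; nothing more can be done
None
```

The dial was turned clockwise to its stop, backed off three clicks (about 72°, checked in the wrist camera) and let go; the job was handed in at about 8.6 s, with no verdict returned.

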